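# Clear the indexing table and hold its index plunger out

## Robot

A 7-joint arm with a two-finger parallel gripper is mounted at the origin on a cart in front of the work surface, level with it; the furniture and walls round the work are solid. World frame = base frame: x ahead of the robot, y to its left, z up, the work surface at z = 0. Lengths are in m, angles in rad, forces in N, time in s.
With the tool pointing down it reaches from about 0.425 to 0.875 m from the base axis. Payload 4.7 kg.
Tool frame: the origin (TCP) lies midway between the tips of the shut fingers; the grasp point (between the pads) lies 19 mm behind it (bot.tcp_to_grasp is the distance from the TCP to the grasp point, in m); y points along the fingers, z is the direction in which the jaws open and shut, and the axes are right-handed (so a half turn about y gives the same grasp; the last joint's range is limited). The gripper opens to 85 mm and grips with 20 to 120 N. Pads are 22 mm wide; open, the fingers measure 114 mm over their backs; the gripper's body (76 mm by 85 mm) begins 54 mm behind the grasp point. The pads swing forward as they close: fully open they stand 13 mm farther back than shut.
Start: joints at [1.359, 0.321, -0.07, 1.45, 0.023, 1.371, -0.057], TCP at [0.146, -0.634, 0.231] pointing down, gripper open.
Joint ranges: [-2.86, 2.86], [-0.3, 2.09], [-1.38, 1.24], [0.06, 2.45], [-1.56, 4.7], [0.09, 2.05], [-2.69, 2.69]. Speed limits (rad/s): [2.57, 2.57, 3.14, 3.14, 3.14, 3.14, 3.14].

## Interface

Orientations are given as a unit quaternion [x, y, z, w].
In Python, from plant import bot gives the robot as it stands. Calls block until the motion is done:
- bot.reach(position, orientation): joint-space move of the TCP to a pose.
- bot.move_linear(position, rotation=None, rate=0.15, force_limit=None): straight line of the TCP; rotation=None keeps the orientation; rate is the mean speed in m/s. With force_limit (N) it stops when the force on the tool has changed by that much, and returns True; else False.
- bot.set_joints(angles): joint-space move.
- bot.set_gripper(opening, squeeze=None): finger opening in m; squeeze is the grip in N (None keeps the last); returns when the fingers have stopped.
- bot.hold(seconds).
- bot.inverse_kinematics(position, orientation): joint angles nearest the present ones, or None.
- bot.state(): the state.
- bot.camera(name): name is "scene" or "top" or "wrist"; returns the picture (384x512x3 uint8, red, green, blue); there is no depth.
- bot.camera_info(name): a dict with "fx", "fy", "cx", "cy" (pixels), "R" (3x3) and "t" (3): a world point X has camera coordinates R X + t. Camera axes: x right, y down, z forward; pixel columns grow to the right and rows downward; lengths in m; the calibration is good to about 2 mm. A picture is of the moment at which its call begins: read the wrist's pose just before it. camera_info takes no time and is no camera call; for the wrist camera it gives the pose at the moment of the call.
A pose or a line that the arm cannot do raises bot.IKError and nothing moves.
- bot.finish_job(): hands the job in, once; it reports no verdict.
The state is a dict: "clock": time; "joints": joint angles; "qd": joint speeds; "joint_torque": joint torques, N m; "position": TCP position; "ee_rot": TCP orientation; "ft_force": force on the tool from outside, world axes, zero at the start; "moment": the same for the moment, N m; "opening": finger opening in m.
Only numpy, scipy, OpenCV 4.12 (cv2) and the standard library are available. Lean on these libraries where they do the work, as an engineer would, in place of code of your own. Each camera call takes 0.05 s, during which the arm holds its last target. There are 200 camera calls.

## Task

The plate of the indexing table has to be unlocked so that a colleague can turn it. First lift the blue canister with the carrying handle off the plate and set it down gently, upright and whole on the round mat, and let go of it; then grip the red knob of the index plunger, pull it straight up against its spring to the end of its travel, and finish holding it there, pulled fully back, without letting go. Leave the plunger alone while the canister is still on the plate, do not tip the canister, and do not disturb the other things on the bench.

Things in the scene. Friction and masses are not known exactly. Their poses are not given: they have to be found in the camera images.
- indexing_table: Indexing table bolted to the bench: grey base (x -75 to +115 mm, y +-75 mm, 14 mm tall) under a round aluminium plate with 12 holes near its rim. Origin on the bench under the plate's centre, z up. A grey bracket on its +x side (x 43 to 105 mm, y +-22 mm, top 77 mm, screw heads to 81 mm) carries the index plunger at x = 58 mm, y = 0. Position and turn vary.
- plate_center (a point): Centre of the plate's top, 50 mm above the bench; the plate is 140 mm across and does not turn during this job.
- plunger (a joint): Travel of the index plunger, m: 0 = its pin seated 8 mm deep in a hole of the plate, 0.018 = pulled fully up against its stop. It moves straight up; a spring drives it back with about 5 N when seated, rising to about 11 N at full travel; it has no catch and snaps back when let go.
- knob_center (a point): Middle of the red round pull knob of the index plunger, on its upright axis. Knob 28 mm in diameter, 33 mm tall, its underside 92 mm and this point 108.5 mm above the bench when seated; it rises with the plunger. Grip here from above, from any side. Under it stand the barrel (19 mm across, to 88 mm above the bench) and lock nut (25 mm across, 77 to 82 mm).
- canister: Blue closed round canister, about 0.4 kg, 76 mm in diameter, 75 mm tall, black cap 32 mm across to 86 mm; stands on the plate at the start. Origin: centre of its underside, z up. A fixed steel handle arches over the cap along the canister's y axis; its highest parts reach 132 mm above the underside.
- handle_grip (a point): Middle of the canister handle's straight black grip sleeve: 13 mm in diameter, 50 mm long along the canister's y axis, its centre 125 mm above the canister's underside and 39 mm above the cap. Pinch it from above across the canister's x axis. Same axes as the canister.
- mat: Round black rubber mat with a green ring, 140 mm across, 3 mm thick, fixed on the bench beside the indexing table (left or right of it). Origin: centre of its underside; its top is 3 mm above the bench.
- tin_cup: Bystander: grey tin cup with small grinding points in it, 58 mm across, 95 mm tall; origin at the centre of its underside.
- bushing_0: Bystander: steel guide bushing, 39 mm across, 36 mm tall; origin at the centre of its underside.
- bushing_1: Bystander: steel guide bushing, 32 mm across, 52 mm tall; origin at the centre of its underside.
- v_block: Bystander: small steel V block 45 x 32 x 30 mm; origin at the centre of its underside.
- brass_hammer: Bystander: brass hammer with wooden handle lying flat, 64 x 212 x 25 mm; origin at the centre of its underside, handle along y.
Things that resemble listed ones, but are neither listed nor needed, are in the scene too. Of the things that look like the canister, the largest one is meant.

How it is judged:
On the way, in this order (a step that is already met when the one before it is completed fails the run):
1. the canister is lifted clear of the plate in the fingers (height (world z) of canister above 0.065 m and contact force between the fingers and canister above 1 N), for 0.1 s.
2. the canister is lowered onto the mat, still held in the fingers (height (world z) of canister below 0.015 m and horizontal distance between canister and mat below 0.036 m and contact force between the fingers and canister above 0.5 N), for 0.02 s.
3. the canister stands upright on the mat, released (horizontal distance between canister and mat below 0.032 m and height (world z) of canister between -0.003 and 0.008 m and angle between canister's own z axis and vertical below 0.1 rad and contact force between the fingers and canister below 0.1 N and linear speed of canister below 0.02 m/s), for 0.2 s.
4. the plunger is pulled fully back by the knob, in the fingers (value of joint plunger above 0.0155 m and contact force between the fingers and plunger above 2 N and contact force between plunger and canister below 0.1 N), for 0.2 s.
At the end, for the whole second after the job is handed in: Ends holding: plunger at least 15.5 mm up its 18 mm travel, its knob in the fingers (over 2 N) and not propped on the canister; the canister stands on the mat, upright within 0.1 rad, at rest, untouched by the fingers, its centre within 32 mm of the mat's (whole foot on the mat) (all of step 3 and all of step 4); the arm keeps its last pose, push and grip.
It fails at once if the plunger is pulled while the canister is still on the plate (value of joint plunger above 0.005 m and horizontal distance between canister and indexing_table below 0.1 m).
It fails at once if the canister is tipped (angle between canister's own z axis and vertical above 0.5 rad).
It fails at once if a bystander is disturbed (moved over 30 mm) (distance of any of tin_cup, bushing_0, bushing_1, v_block, brass_hammer from where it was at the start of the episode above 0.03 m).
It also fails if it takes over 51 s, if anything falls off the work surface, if the arm or the gripper's body presses on something with over 40 N, if the wrist force passes 120 N, or if a joint passes its speed limit or range.

## Working session

There is one attempt and no reset: what is moved stays moved. The work goes in short steps, each a Python script; the robot and the scene stay as the last script left them, time stands still between calls to the robot, and variables do not carry over. Pictures are saved under pics/ and viewed, about 8 in all and at most 12, crops included, and the job is handed in when it is done.

```bash
ls; mkdir -p pics
python3 - <<'E'
from plant import bot
import cv2,numpy as np
np.set_printoptions(precision=4,suppress=True)
for n in("scene","top"):
    im=bot.camera(n); cv2.imwrite(f"pics/{n}0.png",im[:,:,::-1]); print(n,bot.camera_info(n))
a=cv2.imread("pics/scene0.png");b=cv2.imread("pics/top0.png")
cv2.imwrite("pics/top0b.png",cv2.resize(b,(800,600)));cv2.imwrite("pics/scene0b.png",cv2.resize(a,(800,600)))
s=bot.state();print(s)
E
```

```text
pics
scene {'fx': 353.77733085964655, 'fy': 353.77733085964655, 'cx': 260.8471335564329, 'cy': 185.02405935291583, 'R': array([[-0.8009, -0.5983, -0.0236],
       [-0.2185,  0.3289, -0.9187],
       [ 0.5574, -0.7307, -0.3941]]), 't': array([0.4568, 0.2132, 1.0744])}
top {'fx': 495.41201306778703, 'fy': 495.41201306778703, 'cx': 258.1530832146873, 'cy': 191.29506610432588, 'R': array([[ 0.039 , -0.9992,  0.0063],
       [-0.9754, -0.0395, -0.217 ],
       [ 0.2171,  0.0023, -0.9761]]), 't': array([0.0476, 0.5418, 1.5666])}
{'clock': 0.1, 'joints': array([ 1.3591,  0.3218, -0.0701,  1.4516,  0.0226,  1.3708, -0.0569]), 'qd': array([ 0.0005, -0.0031,  0.0004, -0.0035,  0.0004,  0.0007, -0.0012]), 'joint_torque': array([  0.0001, -49.4879,  -0.3838, -31.5213,   0.0131,   0.0074,
         0.    ]), 'position': array([ 0.1454, -0.633 ,  0.2303]), 'ee_rot': array([-0.0798,  0.7032, -0.702 ,  0.0796]), 'ft_force': array([-0.0103,  0.198 ,  0.026 ]), 'moment': array([ 0.0708,  0.0225, -0.0192]), 'opening': 0.08571517323453533}
```

View pics/top0b.png

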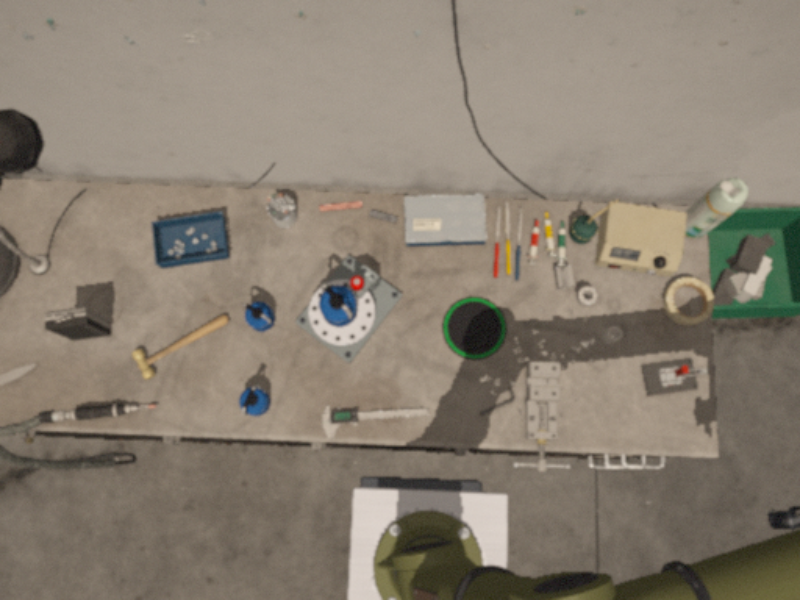

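View pics/scene0b.png

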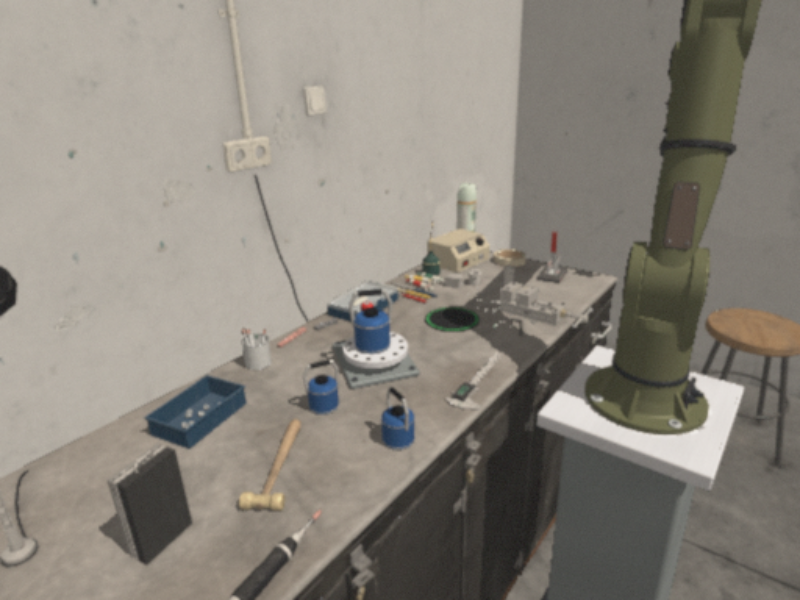

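Top view: canister at about (338,303), red knob (357,283), mat with green ring (474,328) in the 800-px picture. The two small look-alikes stand to the left. The scene view agrees.

```bash
cat > h.py <<'E'
from plant import bot
import cv2,numpy as np
from scipy.spatial.transform import Rotation as Ro
np.set_printoptions(precision=4,suppress=True)
def down(yaw): # jaw direction (tool z) at yaw in world xy, tool y down
    z=np.array([np.cos(yaw),np.sin(yaw),0]);y=np.array([0,0,-1.]);x=np.cross(y,z)
    return Ro.from_matrix(np.c_[x,y,z]).as_quat()
def ray(ci,uv):
    d=np.array([(uv[0]-ci['cx'])/ci['fx'],(uv[1]-ci['cy'])/ci['fy'],1]);R=np.array(ci['R'])
    d=R.T@d; return -R.T@ci['t'],d/np.linalg.norm(d)
def plane(ci,uv,z):
    o,d=ray(ci,uv); return o+d*(z-o[2])/d[2]
def cross(rays):
    A=0;b=0
    for o,d in rays:
        P=np.eye(3)-np.outer(d,d);A=A+P;b=b+P@o
    X=np.linalg.solve(A,b); return X,[np.linalg.norm((np.eye(3)-np.outer(d,d))@(X-o)) for o,d in rays]
def blobs(im,lo,hi,amin=15):  # rgb image, hsv range; hue may wrap (lo[0]>hi[0])
    h=cv2.cvtColor(im,cv2.COLOR_RGB2HSV)
    if lo[0]>hi[0]: m=cv2.inRange(h,lo,(180,)+hi[1:])|cv2.inRange(h,(0,)+lo[1:],hi)
    else: m=cv2.inRange(h,lo,hi)
    n,l,s,c=cv2.connectedComponentsWithStats(m)
    return sorted([(int(s[i,4]),c[i],s[i,:4]) for i in range(1,n) if s[i,4]>=amin],key=lambda t:-t[0])
GREEN=((45,120,60),(80,255,255));RED=((170,140,90),(6,255,255));BLUE=((100,140,40),(125,255,255))
E
python3 - <<'E'
from h import *
im={n:cv2.imread(f"pics/{n}0.png")[:,:,::-1].copy() for n in("scene","top")}
ci={n:bot.camera_info(n) for n in im}
for n in im:
    for k,c,z in(("G",GREEN,.003),("R",RED,.11),("B",BLUE,.09)):
        for a,p,s in blobs(im[n],*c)[:5]:print(n,k,a,p,s,plane(ci[n],p,z))
for yaw in np.arange(-3,3.2,.5):
    q=bot.inverse_kinematics([.60,.12,.42],down(yaw));print(yaw,q)
E
```

```text
scene R 17 [234.4706 195.8824] [232 195   7   3] [0.5685 0.1522 0.11  ]
scene B 74 [238.2432 204.2297] [229 200  18   8] [0.5419 0.1648 0.09  ]
scene B 49 [206.5918 246.9388] [199 243  15   8] [0.4425 0.4186 0.09  ]
scene B 39 [251.0769 268.359 ] [247 264  11   8] [0.2812 0.4244 0.09  ]
scene B 25 [243.08 215.48] [238 212  10   9] [0.4759 0.2189 0.09  ]
scene B 21 [253.8571 281.2381] [250 278   8   7] [0.2448 0.4599 0.09  ]
top G 505 [486.4376 140.5861] [457 134  55  14] [ 0.7652 -0.7194  0.003 ]
top G 411 [486.     196.9343] [457 180  55  23] [ 0.5637 -0.7056  0.003 ]
top G 264 [302.0606 209.3447] [284 191  39  38] [ 0.4956 -0.0812  0.003 ]
top G 18 [503.3333 164.2778] [502 159   5  11] [ 0.6816 -0.7726  0.003 ]
top R 58 [228.0862 180.8793] [224 176   9  10] [0.5583 0.1662 0.11  ]
top R 52 [317.1923 167.0769] [316 156   3  22] [ 0.6155 -0.1175  0.11  ]
top R 29 [341.5862 152.931 ] [340 150   5   7] [ 0.6662 -0.1959  0.11  ]
top R 26 [436.9231 236.4231] [433 234   8   5] [ 0.4065 -0.4942  0.11  ]
top B 148 [211.8446 197.8378] [205 187  18  19] [0.5051 0.2166 0.09  ]
top B 100 [164.88
[... 318 characters left out ...]
.7375 -2.5196]
-2.0 [ 0.0271  0.2423 -0.3471  1.1909  0.0827  1.7218 -2.2982]
-1.5 [ 0.4234  0.3378 -0.9248  1.1756  0.2724  1.7508 -1.9233]
-1.0 [ 0.3486  0.3084 -0.8027  1.1783  0.2234  1.7412 -1.3914]
-0.5 [ 0.2904  0.2907 -0.7138  1.1804  0.1914  1.7357 -0.8705]
0.0 [ 0.2636  0.2837 -0.6742  1.1814  0.178   1.7336 -0.3617]
0.5 [ 0.2376  0.2775 -0.6366  1.1824  0.1657  1.7318  0.1464]
1.0 [ 0.2154  0.2726 -0.6047  1.1833  0.1556  1.7303  0.6531]
1.5 [-0.0417  0.2352 -0.2566  1.1938  0.0599  1.7197  1.2174]
2.0 [ 0.5534  0.4237 -1.181   1.1714  0.3996  1.7829  1.4947]
2.5 [ 0.5534  0.4237 -1.181   1.1714  0.3996  1.7829  1.9947]
3.0 [ 0.5534  0.4237 -1.181   1.1714  0.3996  1.7829  2.4947]
```

Run:
```python
from h import *
p=bot.state()['position'];bot.move_linear([p[0],p[1],.40],rate=.3)
for i,P in enumerate(([.46,.19,.42],[.52,.13,.42])):
    if i==0: bot.reach(P,down(0.5))
    else: bot.move_linear(P,rate=.2)
    bot.hold(.2)
    ci=bot.camera_info("wrist");im=bot.camera("wrist");np.save(f"pics/w{i}.npy",dict(ci=ci,im=im),allow_pickle=True)
    cv2.imwrite(f"pics/w{i}.png",im[:,:,::-1])
    print(bot.state()['position'],bot.state()['joints'],bot.state()['clock'],-np.array(ci['R']).T@ci['t'],ci['R'])
a=[cv2.resize(cv2.imread(f"pics/w{i}.png"),(400,300)) for i in(0,1)]
cv2.imwrite("pics/w01.png",cv2.resize(np.vstack([cv2.imread(f"pics/w{i}.png") for i in(0,1)]),(400,600)))
```

```text
[0.4602 0.1897 0.42  ] [ 0.0906 -0.0102 -0.5253  1.4574 -0.0052  1.6931  0.0641] 4.15 [0.425  0.2532 0.5637] [[ 0.878   0.4787 -0.0005]
 [ 0.4592 -0.8418  0.2837]
 [ 0.1354 -0.2494 -0.9589]]
[0.5193 0.1313 0.4205] [ 0.1413  0.076  -0.4708  1.3763  0.0349  1.6967  0.1782] 4.975 [0.4836 0.195  0.5642] [[ 0.8763  0.4817  0.0002]
 [ 0.4618 -0.8403  0.2839]
 [ 0.137  -0.2487 -0.9588]]
```

View pics/w0.png

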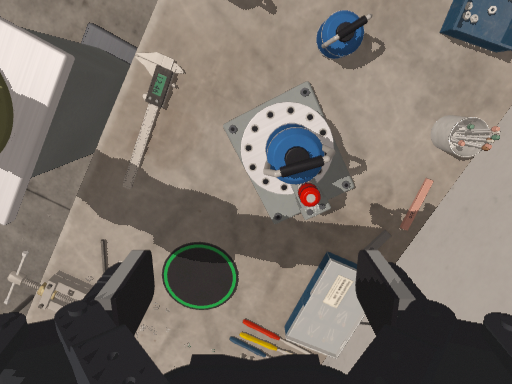

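View pics/w1.png

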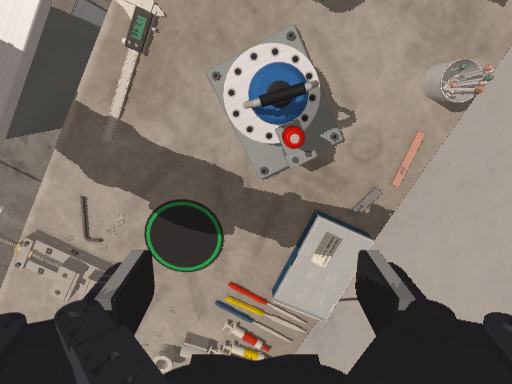

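w0: sleeve from about (275,173) to (324,161), knob (310,195), mat (200,276). w1: sleeve about (258,101)–(306,89), knob (293,137), mat (184,235). I'll zoom in to get the sleeve ends.

Run:
```python
import cv2,numpy as np
a=cv2.imread("pics/w0.png")[120:220,240:340];b=cv2.imread("pics/w1.png")[50:150,230:330]
z=np.hstack([cv2.resize(x,(400,400),interpolation=cv2.INTER_CUBIC) for x in(a,b)])
cv2.imwrite("pics/z.png",z)
```

```text
(no output)
```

View pics/z.png

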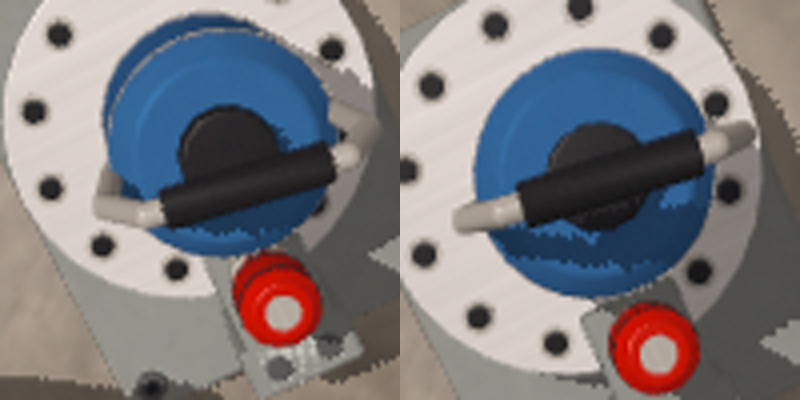

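Run:
```python
from h import *
W=[np.load(f"pics/w{i}.npy",allow_pickle=True).item() for i in(0,1)]
C=[w['ci'] for w in W]; o=.375
def tri(n,a,b):
    X,r=cross([ray(C[0],np.array(a)-o),ray(C[1],np.array(b)-o)]);print(n,X,np.array(r)*1e3,'mm');return X
e1=tri("e1",(281.25,172),(260.25,101));e2=tri("e2",(323.25,160.25),(306,87.5))
tri("grip",(302.25,166.1),(283.1,94.2))
d=e2-e1;print("len",np.linalg.norm(d),"yaw sleeve",np.arctan2(d[1],d[0]))
tri("knobtop",(311,198),(294.5,138))
m=[]
for w in W:
    h=cv2.cvtColor(w['im'],cv2.COLOR_RGB2HSV);k=cv2.inRange(h,*GREEN)
    c=max(cv2.findContours(k,0,1)[0],key=cv2.contourArea);e=cv2.fitEllipse(c);m.append(np.array(e[0])+o);print(e)
    print(plane(w['ci'],e[0],.003))
tri("mat",*m)
s=bot.state();print(s['position'],s['ee_rot'])
```

```text
e1 [0.4945 0.188  0.1766] [0.313 0.313] mm
e2 [0.5303 0.2234 0.1769] [0.4939 0.4939] mm
grip [0.5125 0.2058 0.1768] [0.0895 0.0895] mm
len 0.05031753590138757 yaw sleeve 0.7810980636514109
knobtop [0.5554 0.1683 0.1287] [0.1162 0.1162] mm
((199.45736694335938, 276.2440490722656), (63.04814147949219, 71.78102111816406), 99.7195816040039)
[ 0.493  -0.0826  0.003 ]
((183.2467041015625, 235.83221435546875), (67.49707794189453, 74.63006591796875), 107.80814361572266)
[ 0.4927 -0.0826  0.003 ]
mat [ 0.4927 -0.0816  0.0049] [0.0649 0.0649] mm
[0.5193 0.1313 0.4205] [-0.6084  0.3599 -0.3603  0.6087]
```

Run:
```python
from h import *
for yaw in(-.79,2.352):
    for P in([.5125,.2058,.30],[.5125,.2058,.157],[.4925,-.082,.30],[.4925,-.082,.11],[.555,.168,.2],[.555,.168,.09]):
        print(yaw,P,bot.inverse_kinematics(P,down(yaw)))
q=down(-.79)
bot.reach([.5125,.2058,.30],q)
bot.set_gripper(.05,50)
s=bot.state();print(s['clock'],s['position'],s['opening'],s['joints'],s['ft_force'])
ci=bot.camera_info("wrist");im=bot.camera("wrist");cv2.imwrite("pics/w2.png",im[:,:,::-1])
X=np.array([.5125,.2058,.1768]);c=np.array(ci['R'])@X+ci['t'];print("grip expected px",ci['fx']*c[0]/c[2]+ci['cx'],ci['fy']*c[1]/c[2]+ci['cy'])
```

```text
-0.79 [0.5125, 0.2058, 0.3] [ 0.017   0.1144 -0.4862  1.5746  0.0537  1.4659 -1.2621]
-0.79 [0.5125, 0.2058, 0.157] [ 0.0156  0.1977 -0.4961  1.7781  0.1008  1.1909 -1.2998]
-0.79 [0.4925, -0.082, 0.3] [ 0.3742 -0.016  -0.2581  1.6982 -0.0041  1.4588 -0.6734]
-0.79 [0.4925, -0.082, 0.11] [ 0.3918  0.1149 -0.2953  1.9565  0.0379  1.0754 -0.7097]
-0.79 [0.555, 0.168, 0.2] [ 0.0446  0.2182 -0.4409  1.6613  0.0965  1.2837 -1.2045]
-0.79 [0.555, 0.168, 0.09] [ 0.0374  0.3168 -0.4408  1.78    0.1514  1.0781 -1.2461]
2.352 [0.5125, 0.2058, 0.3] [ 0.1268  0.1257 -0.609   1.5711  0.0722  1.4675  1.866 ]
2.352 [0.5125, 0.2058, 0.157] [ 0.1083  0.2115 -0.6022  1.7751  0.1282  1.1942  1.8212]
2.352 [0.4925, -0.082, 0.3] [ 0.3946 -0.0154 -0.2782  1.6976 -0.0042  1.4588  2.4689]
2.352 [0.4925, -0.082, 0.11] [ 0.3873  0.1146 -0.2906  1.9567  0.0373  1.0753  2.4328]
2.352 [0.555, 0.168, 0.2] [ 0.1649  0.2365 -0.5833  1.6571  0.1348  1.2884  1.9087]
2.352 [0.555, 0.168, 0.09] [ 0.1422  0.3375 -0.567   1.7763  0.2024  1.086   1.8578]
6.7167 [0.5126 0.2057 0.3001] 0.04972531034959115 [ 0.0171  0.1144 -0.4862  1.5745  0.0536  1.4659 -1.2621] [ 0.6854 -0.2858 -0.7827]
grip expected px 255.2755592437297 182.89997470396017
```

View pics/w2.png

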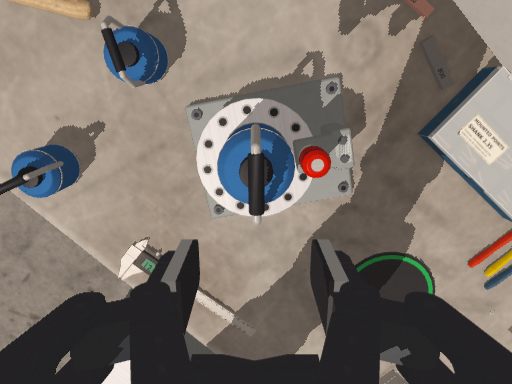

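The sleeve is centred at about (256.5,185), against an expected (255.3,183), and runs straight across the jaw direction. Grasp and lift.

Run:
```python
from h import *
print(bot.move_linear([.5125,.2058,.157],rate=.1,force_limit=8))
s=bot.state();print(s['position'],s['ft_force'])
bot.set_gripper(0.0,60)
s=bot.state();print(s['clock'],s['opening'],s['ft_force'],s['position'])
if .008<s['opening']<.018:
    bot.move_linear([.5125,.2058,.175],rate=.05);print(bot.state()['ft_force'])
    bot.move_linear([.5125,.2058,.285],rate=.12)
    bot.hold(.2);s=bot.state();print(s['clock'],s['opening'],s['ft_force'],s['position'])
    im=bot.camera("wrist");a=bot.camera("scene")
    cv2.imwrite("pics/l.png",np.hstack([cv2.resize(im,(400,300)),cv2.resize(a[100:292,130:386],(400,300))])[:,:,::-1])
```

```text
False
[0.513  0.206  0.1577] [0.8221 0.1012 0.7159]
8.7833 0.011264098676351794 [ 0.0159 -0.3418  2.36  ] [0.5129 0.2056 0.1574]
[ 0.4534  0.3399 -4.6848]
10.5583 0.010577971555682554 [ 0.2819  0.7373 -4.0798] [0.5122 0.2057 0.2842]
```

View pics/l.png

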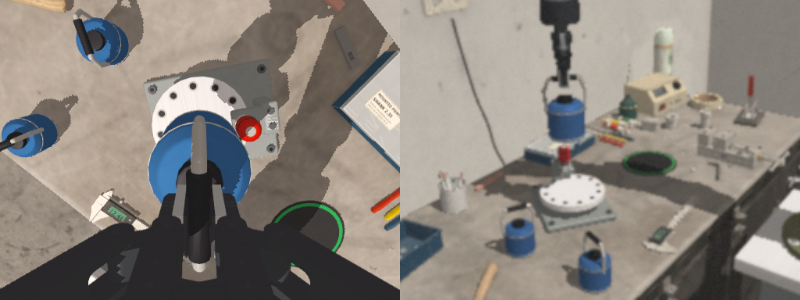

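The canister hangs upright in the fingers (4.7 N of load), clear of the plate and knob. Now to the mat.

Run:
```python
from h import *
bot.move_linear([.4927,-.082,.285],rate=.15)
bot.move_linear([.4927,-.082,.122],rate=.1); bot.hold(.2)
s=bot.state();print(s['clock'],s['ft_force'],s['position'])
print(bot.move_linear([.4927,-.082,.107],rate=.02,force_limit=2.5))
bot.hold(.1);s=bot.state();print(s['clock'],s['ft_force'],s['position'],s['opening'])
im=bot.camera("wrist");a=bot.camera("scene")
cv2.imwrite("pics/p.png",np.hstack([cv2.resize(im,(400,300)),cv2.resize(a[100:292,180:436],(400,300))])[:,:,::-1])
```

```text
14.7167 [-0.074   0.5178 -5.1865] [ 0.4929 -0.082   0.1223]
True
15.4 [ 1.3784 -2.1442  6.0656] [ 0.4928 -0.0824  0.1102] 0.010660755297343538
```

View pics/p.png

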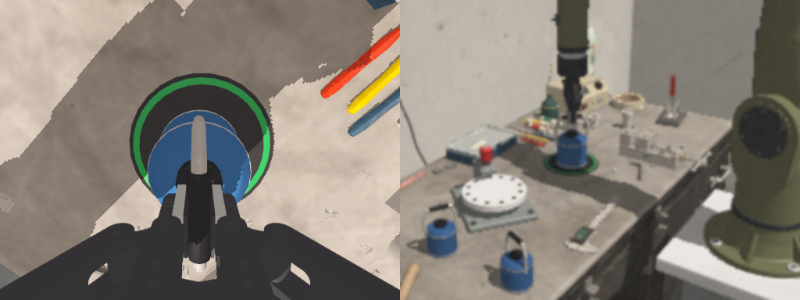

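The canister has landed: contact came at TCP z 0.110, as expected, and it stands well inside the ring. Release, rise and check.

Run:
```python
from h import *
bot.set_gripper(.05); bot.hold(.3)
bot.move_linear([.4927,-.082,.30],rate=.12)
bot.hold(.2)
ci=bot.camera_info("wrist");a=bot.camera("wrist");print(bot.state()['clock'])
def px(ci,X):
    c=np.array(ci['R'])@X+ci['t'];return ci['fx']*c[0]/c[2]+ci['cx'],ci['fy']*c[1]/c[2]+ci['cy']
print("expected sleeve",px(ci,[.4927,-.082,.128]),"cap",px(ci,[.4927,-.082,.089]))
bot.reach([.5554,.1683,.24],down(-.79));bot.hold(.2)
ci=bot.camera_info("wrist");b=bot.camera("wrist");print("knob top",px(ci,[.5554,.1683,.1255]),bot.state()['position'],bot.state()['clock'])
for r in blobs(b,*RED)[:2]:print(r)
cv2.imwrite("pics/c.png",np.hstack([cv2.resize(a,(400,300)),cv2.resize(b,(400,300))])[:,:,::-1])
np.save("pics/w3.npy",dict(ci=ci,im=b),allow_pickle=True)
```

```text
18.25
expected sleeve (np.float64(256.12347812373), np.float64(168.85742809931193)) cap (np.float64(256.13136629681156), np.float64(160.48968093746743))
knob top (np.float64(252.97548941177445), np.float64(184.53409350757175)) [0.5559 0.1668 0.2404] 19.5333
(808, array([254.6052, 180.2475]), array([238, 162,  34,  38], dtype=int32))
(583, array([477.5883, 270.6655]), array([449, 249,  59,  44], dtype=int32))
```

View pics/c.png

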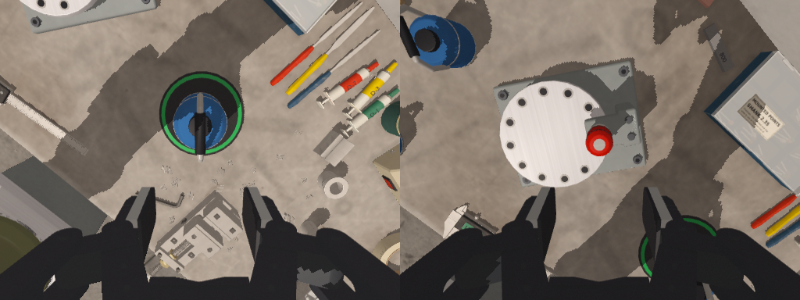

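The canister stands upright in the ring, released, with its sleeve close to the expected pixel. The knob is about 1 mm off the expected line. Descend, grip and pull.

Run:
```python
from h import *
K=[.5554,.1683]
bot.move_linear(K+[.16],rate=.15)
print(bot.move_linear(K+[.0905],rate=.06,force_limit=8))
s=bot.state();print(s['position'],s['ft_force'])
bot.set_gripper(0.0,90);bot.hold(.2)
s=bot.state();p=s['position'];print(s['clock'],s['opening'],s['ft_force'],p)
if .024<s['opening']<.032:
    for dz in(.006,.012,.016,.0185):
        bot.move_linear([K[0],K[1],.0905+dz],rate=.03);bot.hold(.15)
        s=bot.state();print(dz,s['clock'],s['opening'],s['ft_force'],s['position'])
```

```text
False
[0.5558 0.1684 0.091 ] [-0.2549 -0.2172 -0.326 ]
22.0667 0.025759860670132754 [ 2.5799 -3.8728  5.062 ] [0.557  0.1672 0.0916]
0.006 22.5667 0.02560938571272661 [ 8.1567 -2.1999 -7.4375] [0.5569 0.1671 0.0954]
0.012 23.0667 0.02592417155396888 [ 8.8607 -1.7712 -8.1931] [0.5569 0.1671 0.101 ]
0.016 23.5 0.02603559890822782 [ 9.3601 -1.1862 -9.5282] [0.5569 0.1671 0.1047]
0.0185 23.9 0.025445522532147803 [  9.0335  -1.739  -11.0292] [0.5569 0.1671 0.1071]
```

Run:
```python
from h import *
for z in(.1095,.111,.1125,.114):
    bot.move_linear([.557,.167,z],rate=.03);bot.hold(.25)
    s=bot.state();print(z,s['clock'],s['opening'],s['ft_force'],s['position'])
    if s['ft_force'][2]<-22:break
```

```text
0.1095 24.4 0.02512275681411465 [  7.0016  -0.2606 -10.0604] [0.5569 0.1671 0.1071]
0.111 24.9 0.025280938040359503 [  6.7567   0.7913 -11.4521] [0.5569 0.1671 0.1085]
0.1125 25.4 0.02537070864977747 [  6.8362   1.4291 -12.4037] [0.5569 0.1671 0.1097]
0.114 25.9 0.025272075834477936 [ 10.3664   1.4653 -19.3936] [0.5569 0.1671 0.1098]
```

The force jumps from 12 to 19 N at 18.2 mm of rise, so that is the end stop. Last look before handing in.

Run:
```python
from h import *
bot.hold(.8)
s=bot.state();print(s['clock'],s['opening'],s['ft_force'],s['position'])
im=bot.camera("wrist");a=bot.camera("scene")
cv2.imwrite("pics/f.png",np.hstack([cv2.resize(im,(400,300)),cv2.resize(a[130:258,190:360],(400,300))])[:,:,::-1])
```

```text
26.7 0.0251868132656801 [  9.9283   1.6307 -19.3417] [0.5569 0.167  0.1098]
```

View pics/f.png

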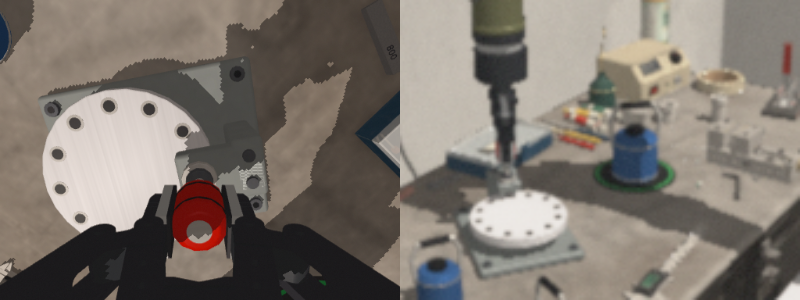

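The knob is raised between the pads at about (200,215), and the canister stands upright on the mat at (635,150). The hold is steady, so I'm handing in.

```bash
python3 -c "
from plant import bot
bot.finish_job();s=bot.state();print(s['clock'],s['position'],s['ft_force'],s['opening'])"
```

```text
the job is handed in; nothing more can be done
the job is handed in; nothing more can be done
```

The job is handed in: the canister is on the mat and the plunger is held pulled fully back. `finish_job` gives no verdict.

- **Canister:** I lifted it off the plate by its handle (about 4.7 N of load) and lowered it onto the mat. It touched down at TCP z 0.110 m, as expected. I then let go, and the last pictures show it upright inside the green ring.
- **Plunger:** I gripped the red knob at 90 N and pulled it up about 18 mm. There the force jumped from 12 to 19 N, which I took as the end stop. It held steady for 0.8 s before I handed in, at about 26.7 s on the robot's clock.

**Checks that disagreed:**
- The knob axis was about 2 mm off my measured spot, which left a side force of about 10 N while pulling and holding.
- The knob's top measured 3.7 mm higher than the stated height, and the handle 1.8 mm higher. Neither affected the grasp.
- I did not measure the other bench items again afterwards. The arm stayed clear of them, and I saw none moved in the pictures.

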